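# Sweep the wheel nuts into the parts bay

## Robot

A 6-joint arm with a two-finger parallel gripper is mounted at the origin on the work surface. World frame = base frame: x ahead of the robot, y to its left, z up, the work surface at z = 0. Lengths are in m, angles in rad, forces in N, time in s.
With the tool pointing down it reaches from about 0.375 to 0.975 m from the base axis. Payload 3.8 kg.
Tool frame: the origin (TCP) lies on the mounting face of the last link; the fingertips stand 173 mm ahead of it and the grasp point (between the pads) lies 155 mm ahead of it; z points along the fingers, y is the direction in which the jaws open and shut (so a half turn about z gives the same grasp; the last joint's range is limited). The gripper opens to 85 mm and grips with 20 to 120 N. Pads are 22 mm wide; open, the fingers measure 114 mm over their backs; the gripper's body (76 mm by 85 mm) begins 54 mm behind the grasp point. The pads swing forward as they close: fully open they stand 13 mm farther back than shut.
Start: joints at [-1.277, 0.264, 1.604, -0, 1.274, -0.037], TCP at [0.219, -0.638, 0.405] pointing down, gripper open.
Joint ranges: [-2.63, 2.63], [-0.94, 2.18], [0.31, 2.57], [-1.31, 4.45], [0, 2.66], [-2.55, 2.55]. Speed limits (rad/s): [2.57, 2.57, 3.14, 3.14, 3.14, 3.14].

## Interface

Orientations are given as a rotation vector (axis times angle).
In Python, from workcell import bot, imaging, order gives the robot as it stands. The module is installed in compiled form; this text tells all that it offers.
- The arm moves only by the shell command python3 -m creep 'ROWS' [OPENING] [FORCE]. ROWS is JSON, a list of rows, each an object with "slide": the shift along the tool's x, y, z each as a share of 25 mm, from -1 to 1, a list of three; "angular": the turn, a rotation vector about the tool's x, y, z each as a share of 4 degrees, from -1 to 1, a list of three. A call has 1 to 5 rows; each row shifts and turns the commanded pose from where the row before left it, along the tool's axes as they then stand; what a row does not reach is not made up. A row lasts 1/12 s, in which the tool goes at most 41.7 mm and 7.16 degrees, less where a joint would pass 70% of its speed; a pose out of reach is approached as far as the arm can. A call with a number of a shift or a turn outside -1 to 1 is refused whole. A call with a gripper value outside its range is refused whole. OPENING is the closure, from -1 (fully open) to 1 (shut), set as the call begins (- or left out, the last holds). The fingers move at their own pace and stop on an object; FORCE is the grip in N (left out, the last holds). Time passes only in rows, so rows that do not move let the fingers close. It gives the time, the measured TCP pose, the force and the opening at its end, in the units of the state.
- bot.read_state(): the state, without advancing time (a new reading comes with each control period).
- imaging.read_camera(name): name is "side" or "top" or "wrist"; returns (picture, depth): 480x640x3 uint8, red, green, blue; 480x640 float32, m along the optical axis (not along the pixel's ray), 0 where there is no reading.
- imaging.camera_model(name): a dict with "fovy" (degrees; the focal length in pixels is half the picture's height over the tangent of half this angle, whatever the lens; pixels are square), "cx", "cy" (the principal point, pixels), "camera_from_world" (4x4, takes a point from world to camera coordinates); the wrist camera has in their place "tool_from_camera" (4x4, takes a point from camera to tool coordinates, whose origin is the TCP and whose axes are the flange's). Camera axes: x right, y down, z forward; pixel columns grow to the right and rows downward; lengths in m; the calibration is good to about 2 mm. A picture is of the moment at which its call begins: read the wrist's pose just before it. camera_model takes no time and is no camera call.
- order.finish_job(): hands the job in, once; it reports no verdict.
The state is a dict: "time": time; "q": joint angles; "joint_vel": joint speeds; "joint_torque": joint torques, N m; "tool_pos": TCP position; "tcp_rot": TCP orientation; "wrist_force": force on the tool from outside, world axes, zero at the start; "torque": the same for the moment, N m; "width": opening from 0.0 (shut) to 1.0 (fully open).
Only numpy, scipy, OpenCV 4.12 (cv2) and the standard library are available. Lean on these libraries where they do the work, as an engineer would, in place of code of your own. Each camera call takes 0.05 s, during which the arm holds its last target.

## Task

Three wheel nuts have been left lying about on the service desk. With the fingertips, sweep them across the desk through the open front of the three-sided parts bay until all three are wholly inside it; push them along the desk without picking them up or tipping them over, and leave the carton, the roll of tape and the computer mouse where they are.

Things in the scene. Friction and masses are not known exactly. Their poses are not given: they have to be found in the camera images.
- bay: Grey metal bay fixed to the desk: two side walls and a back wall, 6 mm thick, 32 mm high; no floor (the desk is its floor), no roof. Inside 110 mm deep, 150 mm wide. Origin: middle of the inside, at desk height. Its x axis points from the open front to the back wall: front line at x = -55 mm, back wall face +55, side wall faces at y = -75 and +75. 2 mm high fixing tabs outside
- nut_a: flanged wheel nut of dark steel, standing on its flange: round flange 34 mm across and 8 mm thick at the bottom, hexagon 22 mm across flats above it, 26 mm tall in all, 55 to 115 g. Origin: centre of its underside, on the desk; z up
- nut_b: flanged wheel nut of dark steel, standing on its flange: round flange 34 mm across and 8 mm thick at the bottom, hexagon 22 mm across flats above it, 26 mm tall in all, 55 to 115 g. Origin: centre of its underside, on the desk; z up
- nut_c: flanged wheel nut of dark steel, standing on its flange: round flange 34 mm across and 8 mm thick at the bottom, hexagon 22 mm across flats above it, 26 mm tall in all, 55 to 115 g. Origin: centre of its underside, on the desk; z up
- carton: Bystander: small closed cardboard carton, 60 x 60 x 70 mm high, loose on the desk. Origin: centre of its underside
- tape: Bystander: roll of brown packing tape lying flat, 84 mm across with a 60 mm hole, 24 mm high, loose. Origin: centre of its underside
- mouse: Bystander: black computer mouse, 100 (along its x) x 58 x 33 mm high, loose. Origin: centre of its underside
Not all that is in view belongs to the job. Leave any red look-alike of the nut_a alone. What is shaped like the nut_c but yellow is not meant.

How it is judged:
By the outcome, as a careful person would: the job done as asked, in the order asked, and still so for the second after the job is handed in, with the robot touching nothing.
It also fails if it takes over 72 s, if anything falls off the work surface, if the arm or the gripper's body presses on something with over 40 N, if the wrist force passes 120 N, or if a joint passes its speed limit or range.

## Working session

There is one attempt and no reset: what is moved stays moved. The work goes in short steps, Python scripts to look and compute and a shell command to move; the robot and the scene stay as the last step left them, time stands still between calls to the robot, and variables do not carry over. Pictures are saved under pics/ and viewed, and the job is handed in when it is done.

```bash
mkdir -p pics; python3 - <<'E'
from workcell import bot, imaging, order
import cv2,numpy as np
print(bot.read_state())
for n in ["top","side"]:
    p,d=imaging.read_camera(n); cv2.imwrite(f"pics/{n}0.png",p[:,:,::-1]); np.save(f"{n}d.npy",d); np.save(f"{n}p.npy",p)
    print(n,imaging.camera_model(n))
print(imaging.camera_model("wrist"))
E
```

```text
{'time': 0.0, 'q': array([-1.27693604e+00,  2.64758926e-01,  1.60537723e+00, -1.94431206e-05,
        1.27370701e+00, -3.68928694e-02]), 'joint_vel': array([ 0.00211233, -0.00028484, -0.00063196, -0.00058125, -0.00087172,
        0.00109383]), 'joint_torque': array([-1.02464226e-03, -5.15116310e+01, -3.67314506e+01, -3.27222215e-04,
        1.28138563e-02,  1.65320233e-05]), 'tool_pos': array([ 0.21910959, -0.63808305,  0.40335596]), 'tcp_rot': array([-3.09652945e+00, -5.16822665e-01,  4.81563252e-04]), 'wrist_force': array([-0.01807856,  0.62710754, -0.50258378]), 'torque': array([-0.06360244,  0.04174932,  0.01248862]), 'width': 0.9981792160589}
top {'fovy': 45.37668132536586, 'cx': 317.61123644451044, 'cy': 234.7399759352824, 'camera_from_world': array([[-0.00799127, -0.99996694,  0.00150222,  0.00962067],
       [-0.98319172,  0.00758317, -0.18241856,  0.51662723],
       [ 0.18240114, -0.00293473, -0.98321982,  0.87896618],
       [ 0.        ,  0.        ,  0.        ,  1.        ]])}
side {'fovy': 42.17474367748089, 'cx': 322.3090901501364, 'cy': 225.66742584500867, 'camera_from_world': array([[-0.86564084, -0.50009815,  0.02382794,  0.44153974],
       [-0.3178032 ,  0.51207774, -0.7979834 ,  0.21349587],
       [ 0.38686826, -0.69833962, -0.6022082 ,  0.95270477],
       [ 0.        ,  0.        ,  0.        ,  1.        ]])}
{'fovy': 62.16562373619048, 'cx': 321.4014650273485, 'cy': 236.49277211435844, 'tool_from_camera': array([[-3.29246310e-05, -9.56077198e-01, -2.93114978e-01,
         7.48276643e-02],
       [ 9.99999892e-01, -1.67207263e-04,  4.33067000e-04,
         1.44803145e-03],
       [-4.63056437e-04, -2.93114932e-01,  9.56077100e-01,
         3.18954827e-02],
       [ 0.00000000e+00,  0.00000000e+00,  0.00000000e+00,
         1.00000000e+00]])}
```

View pics/top0.png

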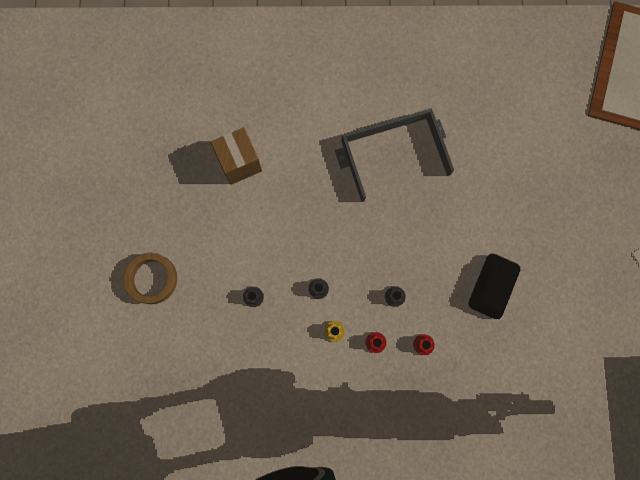

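View pics/side0.png

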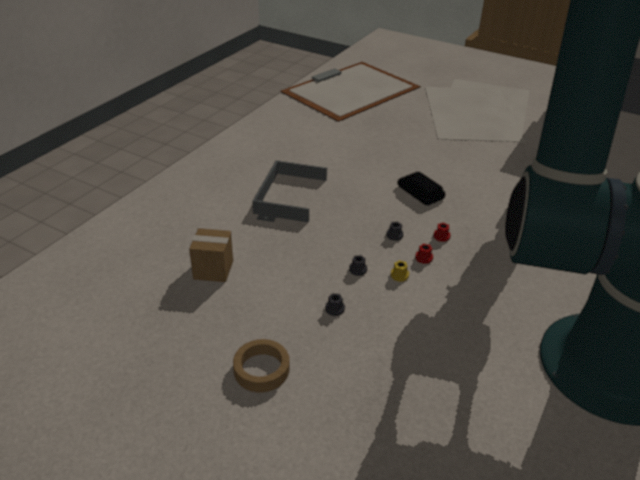

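The top view shows the three dark nuts at (253,296), (318,288) and (395,296). The yellow decoy is at (335,331) and the red ones at (376,342) and (424,345). The bay opens towards the robot at about (405,185). Next I'll turn these into world positions.

```bash
cat > h.py <<'E'
import numpy as np,cv2
from workcell import bot, imaging
from scipy.spatial.transform import Rotation as R
def ray(m,u,v,z,T=None):
    f=240/np.tan(np.radians(m['fovy']/2)); d=np.array([(u-m['cx'])/f,(v-m['cy'])/f,1])
    W=np.linalg.inv(m['camera_from_world']) if T is None else T
    D=W[:3,:3]@d;o=W[:3,3]; return o+D*(z-o[2])/D[2]
def world(m,d,T=None):
    f=240/np.tan(np.radians(m['fovy']/2)); v,u=np.mgrid[:480,:640]
    P=np.stack([(u-m['cx'])/f*d,(v-m['cy'])/f*d,d],-1)
    W=np.linalg.inv(m['camera_from_world']) if T is None else T
    return P@W[:3,:3].T+W[:3,3]
def blobs(p,d,m,T=None,zmin=.006,amin=30,ymin=-.5,verbose=True):
    P=world(m,d,T); ok=(d>0)&(P[...,2]>zmin)&(P[...,2]<.1)&(P[...,0]>.3)
    n,L,s,c=cv2.connectedComponentsWithStats(ok.astype(np.uint8))
    for i in range(1,n):
        if s[i,4]<amin: continue
        M=L==i; Q=P[M]; zt=np.percentile(Q[:,2],97); top=Q[Q[:,2]>zt-.004]
        # flange: points
        print(c[i].round(1),s[i,4],'rgb',p[M].mean(0).round(),'ztop',zt.round(4),'topmid',((top.max(0)+top.min(0))/2)[:2].round(4),'ext',Q.min(0).round(3),Q.max(0).round(3))
    return P,L
E
python3 - <<'E'
from h import *
for n in ["top","side"]:
    p=np.load(n+"p.npy");d=np.load(n+"d.npy");m=imaging.camera_model(n)
    print(n);blobs(p,d,m)
m=imaging.camera_model("top")
for nm,u,v in [("bl",343.5,138),("br",431,111),("fl",363,200),("fr",450.5,173)]:
    print(nm,ray(m,u,v,.032).round(4))
for u,v in [(253,296),(318,288),(395,296),(335,331),(376,342),(425,345)]: print(ray(m,u,v,.026).round(4))
E
```

```text
top
[396.  140.7] 1582 rgb [51. 50. 45.] ztop 0.0344 topmid [ 0.6611 -0.1299] ext [ 0.583 -0.223  0.006] [ 0.739 -0.036  0.038]
[236.3 155.1] 1733 rgb [99. 77. 51.] ztop 0.0729 topmid [0.6544 0.1399] ext [0.615 0.101 0.006] [0.693 0.178 0.076]
[149.1 277.9] 1251 rgb [96. 70. 41.] ztop 0.0274 topmid [0.4524 0.2823] ext [0.411 0.24  0.006] [0.495 0.325 0.029]
[494.  285.7] 2125 rgb [23. 21. 18.] ztop 0.0355 topmid [ 0.4319 -0.283 ] ext [ 0.382 -0.327  0.006] [ 0.49  -0.241  0.038]
[318.2 288. ] 312 rgb [42. 38. 36.] ztop 0.0286 topmid [0.4344 0.0056] ext [ 0.418 -0.011  0.006] [0.451 0.022 0.03 ]
[252.7 296.4] 303 rgb [41. 38. 36.] ztop 0.0292 topmid [0.4223 0.1133] ext [0.406 0.096 0.006] [0.439 0.129 0.03 ]
[394.8 295.7] 313 rgb [40. 37. 34.] ztop 0.029 topmid [ 0.4204 -0.1213] ext [ 0.404 -0.137  0.006] [ 0.437 -0.105  0.031]
[334.  330.6] 313 rgb [112.  90.  27.] ztop 0.0287 topmid [ 0.3644 -0.0195] ext [ 0.348 -0.036  0.006] [ 0.38  -0.004  0.03 ]
[375.5 341.8] 310 rgb [88. 25. 22.] ztop 0.0289 topmid [ 0.3458 -0.0879] ext [ 0.33  -0.103  0.006] [ 0.362 -0.072  0.03 ]
[423.7 344.1
[... 2001 characters left out ...]
] ztop 0.0277 topmid [0.4323 0.0074] ext [ 0.417 -0.008  0.006] [0.449 0.024 0.029]
[399.9 269.6] 271 rgb [86. 73. 29.] ztop 0.0279 topmid [ 0.363  -0.0181] ext [ 0.348 -0.034  0.006] [ 0.38  -0.001  0.029]
[334.9 303.4] 318 rgb [34. 32. 32.] ztop 0.0276 topmid [0.421  0.1149] ext [0.403 0.1   0.006] [0.436 0.133 0.03 ]
[261.1 364.2] 1677 rgb [76. 60. 41.] ztop 0.0259 topmid [0.4509 0.2845] ext [0.408 0.241 0.006] [0.492 0.327 0.029]
bl [ 0.6859 -0.0397  0.032 ]
br [ 0.7333 -0.1901  0.032 ]
fl [ 0.5776 -0.0703  0.032 ]
fr [ 0.623 -0.218  0.032]
[0.4206 0.111  0.026 ]
[0.4327 0.0056 0.026 ]
[ 0.4188 -0.1191  0.026 ]
[ 0.3636 -0.0211  0.026 ]
[ 0.3458 -0.0863  0.026 ]
[ 0.3404 -0.1644  0.026 ]
```

```bash
python3 - <<'E'
import cv2
p=cv2.imread("pics/top0.png")[90:370,220:530]
cv2.imwrite("pics/z.png",cv2.resize(p,None,fx=2.1,fy=2.1,interpolation=cv2.INTER_CUBIC))
E
```

```text
(no output)
```

View pics/z.png

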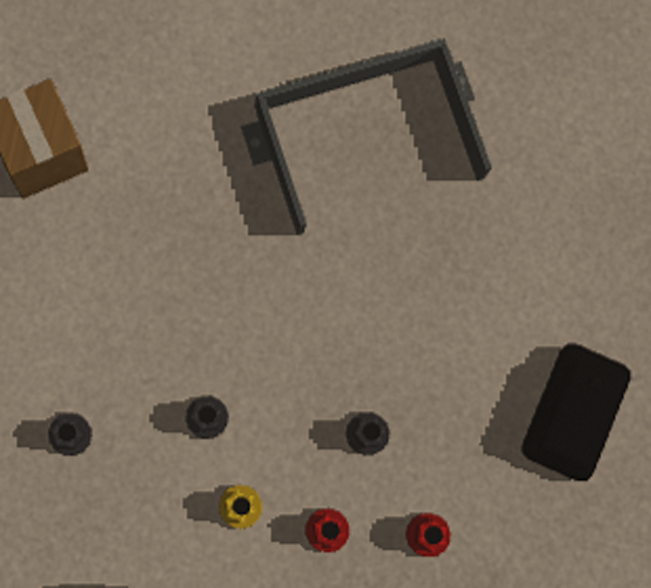

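```bash
for i in 1 2 3; do python3 -m creep '[{"slide":[0.75,-1,0.2],"angular":[0,0,0]},{"slide":[0.75,-1,0.2],"angular":[0,0,0]},{"slide":[0.75,-1,0.2],"angular":[0,0,0]},{"slide":[0.75,-1,0.2],"angular":[0,0,0]},{"slide":[0.75,-1,0.2],"angular":[0,0,0]}]' 0.39 30 | tail -c 600; done
```

```text
time: 0.52
tool_pos: [0.2674, -0.4882, 0.3787]
tcp_rot: [-3.098, -0.516, 0.0]
wrist_force: [0.2, 0.3, 0.5]
width: 0.313
time: 0.93
tool_pos: [0.3153, -0.3394, 0.354]
tcp_rot: [-3.098, -0.517, 0.0]
wrist_force: [-0.0, 0.1, 0.1]
width: 0.3
time: 1.35
tool_pos: [0.3633, -0.1908, 0.3292]
tcp_rot: [-3.099, -0.517, 0.0]
wrist_force: [1.1, 0.0, -0.8]
width: 0.309
```

```bash
python3 -m creep '[{"slide":[0.66,-0.84,1],"angular":[0,0,0]},{"slide":[0.67,-0.84,1],"angular":[0,0,0]},{"slide":[0.67,-0.84,0],"angular":[0,0,0]},{"slide":[0,0,0],"angular":[0,0,1]},{"slide":[0,0,0],"angular":[0,0,1]}]'
python3 -m creep '[{"slide":[0,0,0],"angular":[0,0,1]},{"slide":[0,0,0],"angular":[0,0,1]},{"slide":[0,0,0],"angular":[0,0,1]},{"slide":[0,0,0],"angular":[0,0,1]},{"slide":[0,0,0],"angular":[0,0,1]}]'
cat >> h.py <<'E'
def wristT():
    s=bot.read_state(); T=np.eye(4);T[:3,:3]=R.from_rotvec(s['tcp_rot']).as_matrix();T[:3,3]=s['tool_pos']
    return s,T@np.array(imaging.camera_model('wrist')['tool_from_camera'])
def look(tag,cams=("wrist","top"),**k):
    for n in cams:
        s,T=wristT()
        p,d=imaging.read_camera(n); cv2.imwrite(f"pics/{tag}_{n}.png",p[:,:,::-1]); print(n); blobs(p,d,imaging.camera_model(n),T if n=="wrist" else None,**k)
    a=R.from_rotvec(s['tcp_rot']).as_matrix(); print('t',round(s['time'],2),'tcp',s['tool_pos'].round(4),'yaw',np.degrees(np.arctan2(a[1,0],a[0,0])).round(2),'z',a[:,2].round(3),'q',s['q'].round(2))
def to(x,y):
    s=bot.read_state();a=R.from_rotvec(s['tcp_rot']).as_matrix()
    dd=np.array([x,y,s['tool_pos'][2]])-s['tool_pos']; print('tool mm',(a.T@dd*1000).round(1),'units',(a.T@dd/.025).round(2))
E
python3 -c "
from h import *
look('a')"
```

```text
time: 1.77
tool_pos: [0.39, -0.1148, 0.2786]
tcp_rot: [-3.126, -0.3, 0.003]
wrist_force: [-0.5, -0.4, 0.2]
width: 0.305
time: 2.18
tool_pos: [0.39, -0.1164, 0.2793]
tcp_rot: [-3.131, 0.253, 0.001]
wrist_force: [0.4, -0.2, 0.1]
width: 0.304
wrist
[592.8 121.3] 16267 rgb [17. 17. 17.] ztop 0.033 topmid [ 0.433  -0.2733] ext [ 0.383 -0.303  0.006] [ 0.49  -0.242  0.034]
[322.1 189. ] 2229 rgb [50. 48. 49.] ztop 0.0262 topmid [ 0.4209 -0.1231] ext [ 0.404 -0.14   0.006] [ 0.438 -0.106  0.027]
[111.  201.5] 2576 rgb [54. 51. 52.] ztop 0.0259 topmid [0.4348 0.0035] ext [ 0.418 -0.013  0.006] [0.451 0.016 0.027]
[409.4 297.2] 1984 rgb [102.  23.  22.] ztop 0.0262 topmid [ 0.3424 -0.1678] ext [ 0.329 -0.184  0.006] [ 0.359 -0.151  0.028]
[182.4 299.4] 2093 rgb [141. 117.  35.] ztop 0.026 topmid [ 0.3648 -0.0222] ext [ 0.348 -0.039  0.006] [ 0.382 -0.006  0.027]
[298.5 307.5] 1091 rgb [120.  27.  25.] ztop 0.026 topmid [ 0.3455 -0.0947] ext [ 0.334 -0.106  0.006] [ 0.363 -0.081  0.027]
top
[396.2 140.6] 1593 rgb [59. 57. 52.] ztop 0.0342 topmid [ 0.6603 -0.1297] ext [ 0.582 -0.224  0.006] [ 0
[... 270 characters left out ...]
13 rgb [47. 43. 41.] ztop 0.0288 topmid [0.4343 0.0055] ext [ 0.418 -0.011  0.006] [0.451 0.022 0.031]
[252.6 296.3] 313 rgb [43. 39. 37.] ztop 0.0292 topmid [0.4221 0.1133] ext [0.405 0.096 0.006] [0.439 0.13  0.031]
[334.  330.7] 317 rgb [126. 102.  30.] ztop 0.0286 topmid [ 0.3644 -0.0203] ext [ 0.348 -0.036  0.006] [ 0.38  -0.004  0.03 ]
[371.5 340.9] 160 rgb [94. 27. 23.] ztop 0.028 topmid [ 0.3474 -0.0824] ext [ 0.331 -0.092  0.006] [ 0.362 -0.072  0.031]
[423.8 344.8] 298 rgb [91. 23. 20.] ztop 0.0292 topmid [ 0.3412 -0.1651] ext [ 0.326 -0.182  0.006] [ 0.353 -0.149  0.031]
t 2.23 tcp [ 0.39   -0.1164  0.2793] yaw -9.42 z [-0.001  0.    -1.   ] q [-0.35 -0.14  2.28 -0.    1.    1.38]
```

View pics/a_wrist.png

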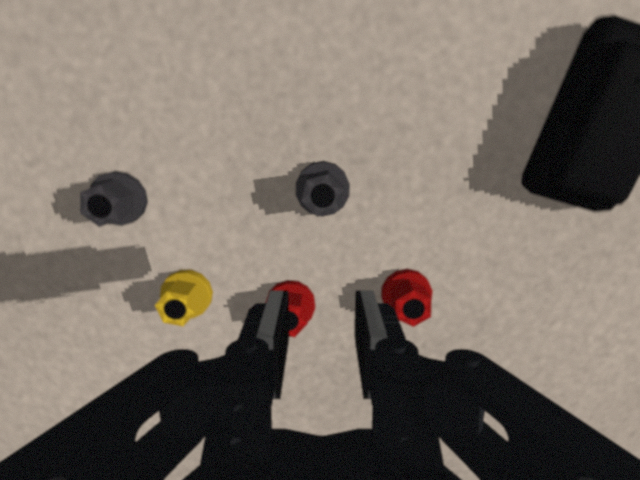

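The wrist view shows nut R centred ahead of the open fingertips at (322,189), with the red decoys just behind the fingertips. The depths agree: nut tops measure 26 mm. Now I'll descend behind R.

```bash
python3 -m creep '[{"slide":[0,0,1],"angular":[0,0,0]},{"slide":[0,0,1],"angular":[0,0,0]},{"slide":[0,0,1],"angular":[0,0,0]},{"slide":[0,0,0.9],"angular":[0,0,0]},{"slide":[0,0,0],"angular":[0,0,0]}]'
python3 -c "
from h import *
look('b',('wrist','side'),zmin=.003)"
```

```text
time: 2.7
tool_pos: [0.3874, -0.1155, 0.1782]
tcp_rot: [-3.13, 0.245, 0.014]
wrist_force: [-1.2, 0.2, -0.3]
width: 0.308
wrist
[324.8 228.7] 6797 rgb [49. 47. 49.] ztop 0.0261 topmid [ 0.421  -0.1231] ext [ 0.408 -0.14   0.003] [ 0.438 -0.106  0.027]
[ 13.2 246.2] 1923 rgb [60. 57. 59.] ztop 0.0108 topmid [ 0.432  -0.0059] ext [ 0.418 -0.014  0.003] [0.448 0.003 0.012]
[311.2 415.5] 65530 rgb [26. 22. 21.] ztop 0.0926 topmid [ 0.3998 -0.1181] ext [ 0.333 -0.179  0.003] [ 0.41  -0.005  0.098]
side
[565.2  18.8] 457 rgb [54. 43. 28.] ztop 0.0865 topmid [ 0.3865 -1.4763] ext [ 0.376 -1.499  0.003] [ 0.469 -1.458  0.099]
[344.8  89.6] 3346 rgb [114. 105.  94.] ztop 0.0122 topmid [ 0.8163 -0.6567] ext [ 0.669 -0.844  0.003] [ 0.953 -0.472  0.018]
[463.5  91.4] 71 rgb [124. 118. 108.] ztop 0.0058 topmid [ 0.5271 -0.8096] ext [ 0.496 -0.85   0.003] [ 0.558 -0.769  0.006]
[499.2 111.8] 40 rgb [125. 119. 109.] ztop 0.0064 topmid [ 0.4022 -0.7428] ext [ 0.385 -0.792  0.003] [ 0.42  -0.693  0.007]
[491.7 125.9] 43 rgb [124. 117. 107.] ztop 0.006 topmid [ 0.396 -0.661] ext [ 0.382 -0.701  0.003]
[... 638 characters left out ...]
4.4 253.1] 283 rgb [71. 22. 20.] ztop 0.0282 topmid [ 0.344  -0.0866] ext [ 0.328 -0.104  0.003] [ 0.36  -0.067  0.029]
[358.2 264.8] 292 rgb [37. 35. 34.] ztop 0.0278 topmid [0.4332 0.0069] ext [ 0.417 -0.029  0.003] [0.45  0.025 0.029]
[399.9 270.4] 306 rgb [80. 68. 26.] ztop 0.0279 topmid [ 0.3634 -0.0189] ext [ 0.346 -0.058  0.003] [0.379 0.    0.03 ]
[334.8 304.1] 350 rgb [28. 27. 26.] ztop 0.0278 topmid [0.4204 0.1148] ext [0.402 0.08  0.003] [0.441 0.132 0.029]
[261.1 364.9] 1804 rgb [67. 53. 36.] ztop 0.0258 topmid [0.4503 0.2838] ext [0.408 0.242 0.003] [0.493 0.328 0.027]
t 2.75 tcp [ 0.3885 -0.1159  0.18  ] yaw -8.96 z [-0.006  0.002 -1.   ] q [-0.35  0.03  2.35  0.    0.77  1.38]
```

View pics/b_wrist.png

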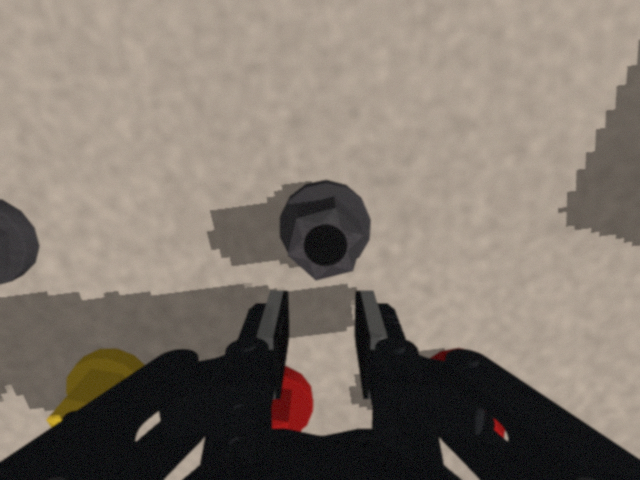

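View pics/b_side.png

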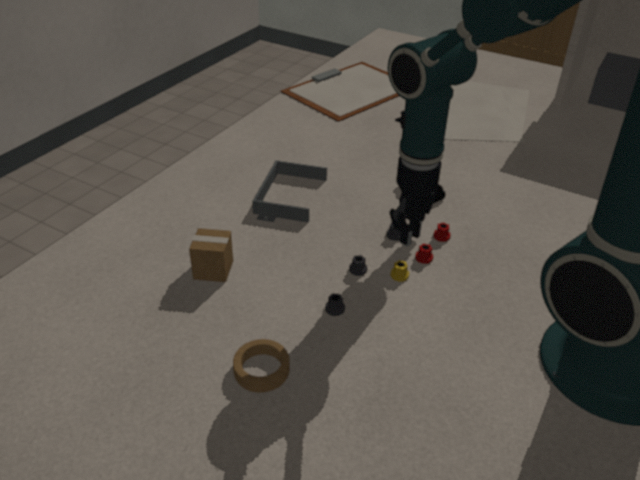

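```bash
cat > tip.py <<'E'
from h import *
s,T=wristT();p,d=imaging.read_camera('wrist');P=world(imaging.camera_model('wrist'),d,T)
a=R.from_rotvec(s['tcp_rot']).as_matrix()
for lo,hi in((200,315),(325,440)):
    M=np.zeros((480,640),bool);M[285:400,lo:hi]=True;M&=(p.max(-1)<70)&(d>0)&(P[...,2]>.001)
    Q=(P[M]-s['tool_pos'])@a
    for z0 in (.15,.155,.16,.163,.166,.169,.172):
        q=Q[abs(Q[:,2]-z0)<.0015]
        if len(q)>3: print(z0,len(q),'x',q[:,0].min().round(4),q[:,0].max().round(4),'y',q[:,1].min().round(4),q[:,1].max().round(4))
E
python3 tip.py
```

```text
0.15 171 x -0.0099 0.0126 y -0.0254 -0.0116
0.155 145 x -0.008 0.0124 y -0.0253 -0.0116
0.16 134 x -0.0072 0.0125 y -0.0253 -0.0116
0.163 121 x -0.0063 0.0124 y -0.0253 -0.0116
0.166 106 x -0.0079 0.0123 y -0.0244 -0.0116
0.169 58 x -0.0358 0.0122 y -0.023 -0.0116
0.172 25 x -0.0366 0.0115 y -0.0158 -0.0116
0.15 192 x -0.0075 0.0125 y 0.0142 0.0276
0.155 179 x -0.0083 0.0126 y 0.0142 0.0275
0.16 153 x -0.0079 0.0128 y 0.0142 0.0276
0.163 113 x -0.008 0.0125 y 0.0142 0.0272
0.166 105 x -0.0065 0.0124 y 0.0142 0.0262
0.169 54 x -0.0068 0.0124 y 0.0142 0.019
```

Measured fingertips: the gap is 26 mm, the front face is at tool x = +12 mm, and the tip is 170 mm ahead of the TCP. I'll lower 5 mm so the tips are at flange height, then push R.

```bash
python3 -m creep '[{"slide":[0,0,0.2],"angular":[0,0,0]},{"slide":[0.2,0,0],"angular":[0,0,0]},{"slide":[0.2,0,0],"angular":[0,0,0]},{"slide":[0.3,-0.01,0],"angular":[0,0,0]},{"slide":[0.4,-0.01,0],"angular":[0,0,0]}]'
python3 -m creep '[{"slide":[0.5,-0.01,0],"angular":[0,0,0]},{"slide":[0.5,-0.01,0],"angular":[0,0,0]},{"slide":[0.5,-0.01,0],"angular":[0,0,0]},{"slide":[0.5,-0.01,0],"angular":[0,0,0]},{"slide":[0.5,-0.01,0],"angular":[0,0,0]}]'
python3 -c "
from h import *
look('c',('wrist',),zmin=.004);to(.663,-.152)"
```

```text
time: 3.27
tool_pos: [0.4181, -0.1205, 0.1777]
tcp_rot: [3.132, -0.248, 0.0]
wrist_force: [-0.6, 0.1, 1.2]
width: 0.308
time: 3.68
tool_pos: [0.4812, -0.1292, 0.1773]
tcp_rot: [3.132, -0.247, 0.001]
wrist_force: [-0.9, 0.3, 1.9]
width: 0.303
wrist
[58.9 28.7] 3950 rgb [85. 85. 83.] ztop 0.0316 topmid [ 0.5895 -0.0722] ext [ 0.583 -0.077  0.004] [ 0.602 -0.067  0.033]
[323.9 403.7] 70173 rgb [21. 22. 23.] ztop 0.0916 topmid [ 0.4944 -0.1319] ext [ 0.405 -0.256  0.004] [0.519 0.017 0.098]
t 3.68 tcp [ 0.4812 -0.1292  0.1773] yaw -9.04 z [ 0. -0. -1.] q [-0.31  0.2   2.16 -0.    0.78  1.42]
tool mm [180.5  -6.2   0.9] units [ 7.22 -0.25  0.03]
```

View pics/c_wrist.png

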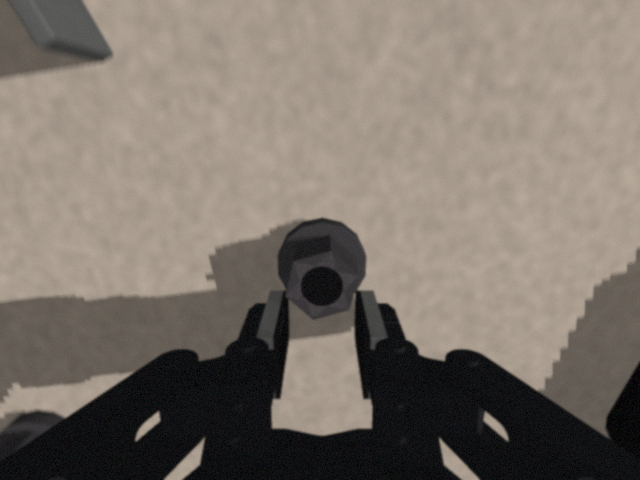

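Nut R sits centred in the cup at (322,262). The tips are near the top of the flange, so I'll lower 3 mm while pushing on.

```bash
python3 -m creep '[{"slide":[0.3,-0.01,0.06],"angular":[0,0,0]},{"slide":[0.4,-0.02,0.06],"angular":[0,0,0]},{"slide":[0.5,-0.02,0],"angular":[0,0,0]},{"slide":[0.5,-0.02,0],"angular":[0,0,0]},{"slide":[0.5,-0.02,0],"angular":[0,0,0]}]'
python3 -m creep '[{"slide":[0.5,-0.02,0],"angular":[0,0,0]},{"slide":[0.5,-0.02,0],"angular":[0,0,0]},{"slide":[0.5,-0.02,0],"angular":[0,0,0]},{"slide":[0.5,-0.02,0],"angular":[0,0,0]},{"slide":[0.5,-0.02,0],"angular":[0,0,0]}]'
python3 -c "
from h import *
look('d',('wrist',),zmin=.004);to(.663,-.152)"
```

```text
time: 4.15
tool_pos: [0.5348, -0.1354, 0.1738]
tcp_rot: [-3.132, 0.248, 0.0]
wrist_force: [-0.5, 0.1, -0.5]
width: 0.309
time: 4.57
tool_pos: [0.597, -0.1427, 0.1737]
tcp_rot: [-3.132, 0.248, 0.001]
wrist_force: [-2.2, 0.7, 1.9]
width: 0.304
wrist
[59.2 34.1] 8429 rgb [75. 75. 74.] ztop 0.0315 topmid [ 0.7041 -0.0895] ext [ 0.692 -0.116  0.004] [ 0.711 -0.053  0.033]
[515.9 108. ] 14044 rgb [69. 70. 68.] ztop 0.0318 topmid [ 0.6602 -0.2129] ext [ 0.628 -0.226  0.004] [ 0.698 -0.199  0.034]
[272.6 380.8] 83146 rgb [38. 38. 39.] ztop 0.0873 topmid [ 0.6095 -0.1456] ext [ 0.579 -0.206  0.004] [ 0.68  -0.048  0.094]
t 4.57 tcp [ 0.597  -0.1427  0.1737] yaw -9.05 z [-0.001  0.    -1.   ] q [-0.28  0.38  1.92  0.    0.84  1.45]
tool mm [64.2 -1.3  0.2] units [ 2.57 -0.05  0.01]
```

View pics/d_wrist.png

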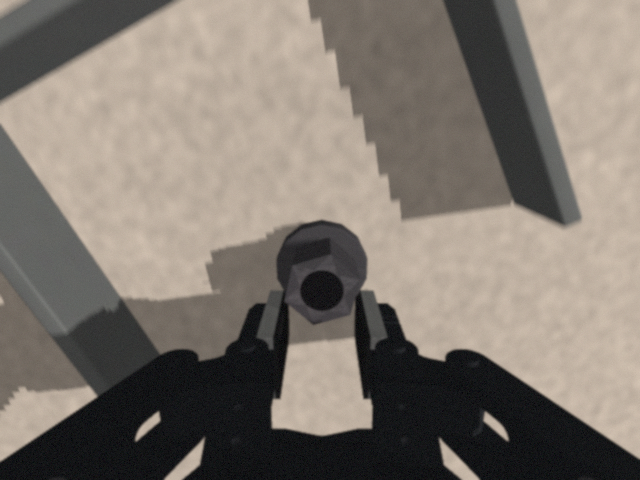

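R is still centred at (322,263) and is entering the bay; the right wall's front end is at about (575,220). I'll push the last 64 mm, easing off at the end.

```bash
python3 -m creep '[{"slide":[0.5,0,0],"angular":[0,0,0]},{"slide":[0.5,0,0],"angular":[0,0,0]},{"slide":[0.5,0,0],"angular":[0,0,0]},{"slide":[0.4,-0.02,0],"angular":[0,0,0]},{"slide":[0.3,-0.02,0],"angular":[0,0,0]}]'
python3 -m creep '[{"slide":[0.2,0,0],"angular":[0,0,0]},{"slide":[0.1,0,0],"angular":[0,0,0]},{"slide":[-0.4,0,0],"angular":[0,0,0]},{"slide":[-1,0,-1],"angular":[0,0,0]},{"slide":[0,0,-1],"angular":[0,0,0]}]'
python3 - <<'E'
from h import *
look('e',('wrist',),zmin=.02)
s,T=wristT();p,d=imaging.read_camera('wrist');P=world(imaging.camera_model('wrist'),d,T)
M=(d>0)&(P[...,2]>.028)&(P[...,2]<.036)
Q=P[M]; 
for nm,sel in (('right',(Q[:,1]<-.185)&(Q[:,0]<.70)),('back',(Q[:,0]>.70)&(Q[:,1]>-.18)),('left',(Q[:,1]>-.08)&(Q[:,0]<.68))):
    q=Q[sel][:,:2].astype(np.float32)
    if len(q)>30:
        vx,vy,x,y=cv2.fitLine(q,cv2.DIST_HUBER,0,.01,.01).ravel(); print(nm,len(q),'ang',np.degrees(np.arctan2(vy,vx)).round(2),x.round(4),y.round(4),q.min(0),q.max(0), 'rect',cv2.minAreaRect(q))
E
```

```text
time: 5.03
tool_pos: [0.6515, -0.1505, 0.1739]
tcp_rot: [-3.132, 0.248, -0.0]
wrist_force: [0.0, -0.0, 0.2]
width: 0.306
time: 5.45
tool_pos: [0.6172, -0.1447, 0.2198]
tcp_rot: [-3.129, 0.248, 0.022]
wrist_force: [-0.4, 0.6, -0.3]
width: 0.307
wrist
[171.  213.3] 20023 rgb [71. 71. 70.] ztop 0.0987 topmid [ 0.6271 -0.1172] ext [ 0.593 -0.17   0.02 ] [ 0.728 -0.038  0.1  ]
[452.7 115.1] 5908 rgb [78. 78. 77.] ztop 0.032 topmid [ 0.6752 -0.2084] ext [ 0.628 -0.225  0.02 ] [ 0.724 -0.191  0.033]
[323.1 135.5] 2746 rgb [54. 52. 54.] ztop 0.0263 topmid [ 0.6806 -0.1565] ext [ 0.669 -0.169  0.022] [ 0.692 -0.144  0.027]
[401.6 349.5] 5948 rgb [33. 33. 34.] ztop 0.0996 topmid [ 0.6163 -0.176 ] ext [ 0.603 -0.194  0.046] [ 0.627 -0.157  0.1  ]
[156.5 427.5] 77 rgb [39. 37. 37.] ztop 0.0999 topmid [ 0.6163 -0.0997] ext [ 0.615 -0.102  0.096] [ 0.618 -0.098  0.1  ]
[486.6 427.2] 75 rgb [43. 42. 41.] ztop 0.1 topmid [ 0.6021 -0.1893] ext [ 0.6   -0.191  0.096] [ 0.604 -0.188  0.1  ]
[201.  435.2] 64 rgb [29. 28. 29.] ztop 0.0999 topmid [ 0.6114 -0.1115] ext [ 0.609 -0.113  0.096] [ 0.614 -0.11   0.1  ]
[442.2 435.6] 65 rgb [26. 26. 27.] ztop 0.0999 topmid [ 0.6004 -0.1772] ext [ 0.598 -0.178  0.096] [ 0.603 -0.176  0.1  ]
t 5.45 tcp [ 0.6172 -0.1447  0.2198] yaw -9.05 z [-0.014  0.004 -1.   ] q [-0.27  0.36  1.84 -0.    0.95  1.46]
right 2795 ang 16.9 0.6667 -0.2111 [ 0.6280915  -0.22550279] [ 0.6999928 -0.1981214] rect ((0.6646357178688049, -0.21198320388793945), (0.07516568154096603, 0.006679709069430828), 16.841779708862305)
back 5131 ang -73.53 0.7172 -0.1261 [ 0.70000696 -0.17985563] [ 0.73462045 -0.05987329] rect ((0.7156856060028076, -0.1201305165886879), (0.006591337267309427, 0.12432771921157837), 16.767559051513672)
left 2798 ang 16.85 0.6429 -0.0567 [ 0.6004221  -0.07172024] [ 0.6799717 -0.0418444] rect ((0.6401019096374512, -0.05695938318967819), (0.08451944589614868, 0.00789253693073988), 16.957000732421875)
```

View pics/e_wrist.png

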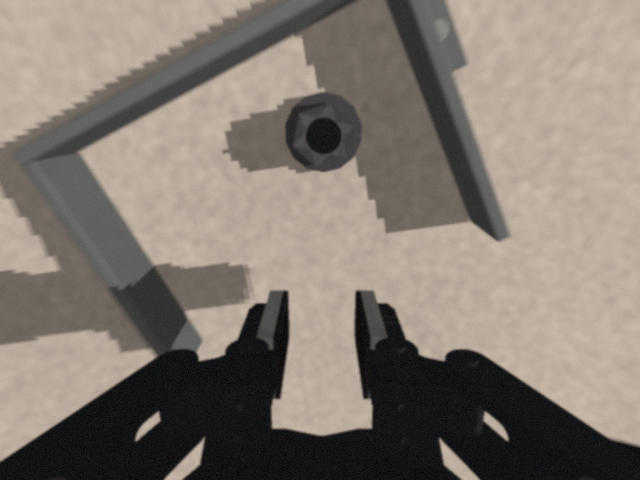

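R is in the bay with its centre at bay (u=+14, v=-30) mm. Fitting the wall tops puts the bay at (0.659,-0.1325) with yaw 16.9°, and the walls 155 mm apart against the nominal 156. Next is the middle nut, M.

```bash
for i in 1 2; do python3 -m creep '[{"slide":[-0.92,-0.53,0],"angular":[0,0,0]},{"slide":[-0.92,-0.53,0],"angular":[0,0,0]},{"slide":[-0.92,-0.53,0],"angular":[0,0,0]},{"slide":[-0.92,-0.53,0],"angular":[0,0,0]},{"slide":[-0.92,-0.53,0],"angular":[0,0,0]}]'; done
python3 -m creep '[{"slide":[0,0,0],"angular":[0,0,1]},{"slide":[0,0,0],"angular":[0,0,1]},{"slide":[0,0,0],"angular":[0,0,1]},{"slide":[0,0,0],"angular":[0,0,1]},{"slide":[0,0,0],"angular":[0,0,1]}]'
python3 -m creep '[{"slide":[0,0,0],"angular":[0,0,1]},{"slide":[0,0,0],"angular":[0,0,0.75]},{"slide":[0,0,0],"angular":[0,0,0]}]'
python3 -c "
from h import *
look('f',('wrist',),zmin=.01);to(.410,.022)"
```

```text
time: 5.97
tool_pos: [0.5183, -0.0619, 0.2236]
tcp_rot: [-3.132, 0.248, 0.002]
wrist_force: [0.2, 0.7, 0.6]
width: 0.306
time: 6.38
tool_pos: [0.4151, 0.0215, 0.2236]
tcp_rot: [3.132, -0.248, -0.001]
wrist_force: [-0.2, 0.5, 1.1]
width: 0.305
time: 6.8
tool_pos: [0.4161, 0.021, 0.2237]
tcp_rot: [3.04, -0.793, -0.001]
wrist_force: [0.2, -0.2, 0.2]
width: 0.302
time: 7.05
tool_pos: [0.4162, 0.0209, 0.2237]
tcp_rot: [2.987, -0.974, -0.001]
wrist_force: [0.3, -0.7, 0.3]
width: 0.305
wrist
[325.8 232. ] 2416 rgb [44. 42. 43.] ztop 0.0262 topmid [0.4348 0.0036] ext [ 0.423 -0.009  0.01 ] [0.447 0.016 0.027]
[599.2 265.3] 3108 rgb [89. 19. 19.] ztop 0.0263 topmid [ 0.3465 -0.0892] ext [ 0.334 -0.101  0.01 ] [ 0.359 -0.077  0.027]
[453.4 313.8] 2462 rgb [115.  95.  29.] ztop 0.0261 topmid [ 0.3651 -0.0217] ext [ 0.352 -0.034  0.01 ] [ 0.378 -0.01   0.027]
[248.7 342.8] 4738 rgb [38. 38. 38.] ztop 0.0995 topmid [0.4359 0.0367] ext [0.415 0.023 0.01 ] [0.453 0.117 0.1  ]
[388.9 342.2] 4454 rgb [37. 37. 37.] ztop 0.0995 topmid [ 0.4088 -0.0056] ext [ 0.399 -0.024  0.049] [0.418 0.016 0.1  ]
t 7.05 tcp [0.4162 0.0209 0.2237] yaw -36.12 z [-0.001 -0.    -1.   ] q [-0.01 -0.03  2.3  -0.    0.87  2.19]
tool mm [-5.8  2.8  0. ] units [-0.23  0.11  0.  ]
```

View pics/f_wrist.png

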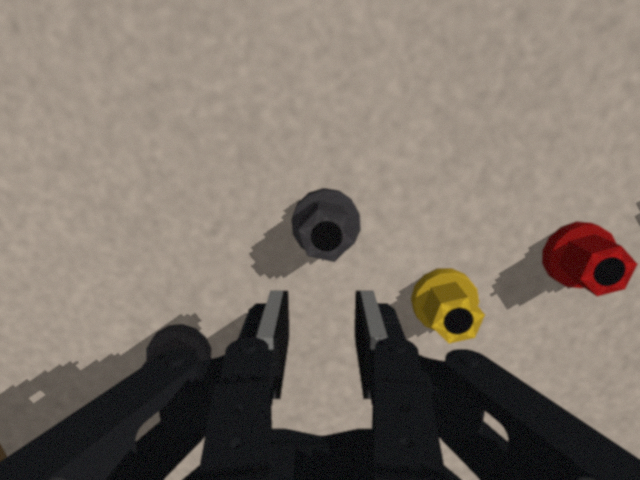

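Nut M is at (326,225), straight ahead of the cup, and the yellow one is clear at (447,305). I'll back off 10 mm, descend, and push.

```bash
python3 -m creep '[{"slide":[-0.4,0.1,0],"angular":[0,0,0]},{"slide":[0,0,1],"angular":[0,0,0]},{"slide":[0,0,0.9],"angular":[0,0,0]},{"slide":[0,0,0.1],"angular":[0,0,0]},{"slide":[0.2,0,0],"angular":[0,0,0]}]'
python3 -m creep '[{"slide":[0.25,0,0],"angular":[0,0,0]},{"slide":[0.25,0,0],"angular":[0,0,0]},{"slide":[0.3,0.03,0],"angular":[0,0,0]},{"slide":[0.4,0.1,0],"angular":[0,0,0]},{"slide":[0.48,0.12,0],"angular":[0,0,0]}]'
python3 -c "
from h import *
look('g',('wrist',),zmin=.01);to(.549-.0186,-.131+.0135)"
```

```text
time: 7.52
tool_pos: [0.41, 0.0223, 0.1735]
tcp_rot: [2.988, -0.97, -0.005]
wrist_force: [0.0, 0.3, -0.6]
width: 0.304
time: 7.93
tool_pos: [0.4424, -0.0085, 0.1742]
tcp_rot: [2.988, -0.971, -0.0]
wrist_force: [-0.8, 0.8, -0.5]
width: 0.303
wrist
[322.3 409.1] 65355 rgb [24. 25. 26.] ztop 0.0887 topmid [ 0.4527 -0.0165] ext [ 0.362 -0.066  0.01 ] [0.489 0.034 0.094]
[622.8 403.1] 2158 rgb [89. 20. 19.] ztop 0.0257 topmid [ 0.3499 -0.0834] ext [ 0.34  -0.097  0.01 ] [ 0.36  -0.077  0.026]
t 7.93 tcp [ 0.4424 -0.0085  0.1742] yaw -36.01 z [-0.  0. -1.] q [-0.08  0.11  2.28  0.    0.76  2.12]
tool mm [132.9  36.4   0.4] units [5.31 1.46 0.01]
```

View pics/g_wrist.png

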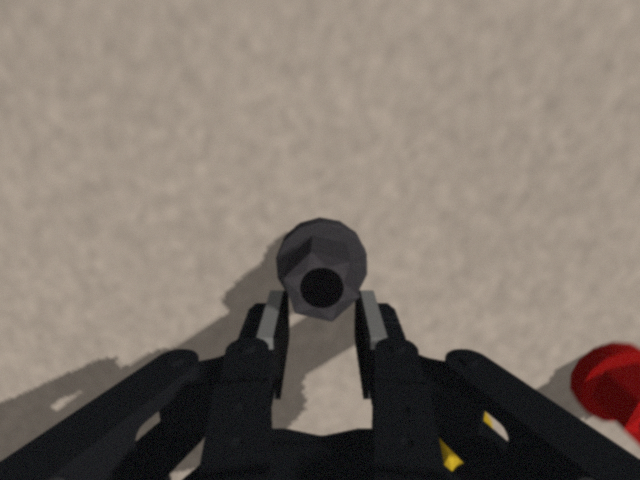

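M is seated in the cup at (322,262). Pushing it to the turning point in front of the bay.

```bash
for i in 1 2; do python3 -m creep '[{"slide":[0.5,0.14,0],"angular":[0,0,0]},{"slide":[0.5,0.14,0],"angular":[0,0,0]},{"slide":[0.5,0.14,0],"angular":[0,0,0]},{"slide":[0.5,0.14,0],"angular":[0,0,0]},{"slide":[0.5,0.14,0],"angular":[0,0,0]}]'; done
python3 -c "
from h import *
look('i',('wrist',),zmin=.01)"
```

```text
time: 8.4
tool_pos: [0.4831, -0.0602, 0.1742]
tcp_rot: [2.987, -0.973, 0.0]
wrist_force: [-0.9, 0.7, 0.7]
width: 0.308
time: 8.82
tool_pos: [0.5232, -0.1108, 0.1741]
tcp_rot: [-2.987, 0.972, 0.0]
wrist_force: [-0.3, 1.7, 0.9]
width: 0.308
wrist
[ 59.5 231.9] 7491 rgb [88. 88. 85.] ztop 0.0315 topmid [ 0.6017 -0.0691] ext [ 0.583 -0.077  0.01 ] [ 0.634 -0.061  0.033]
[321.  408.8] 64699 rgb [24. 25. 26.] ztop 0.0887 topmid [ 0.5334 -0.1189] ext [ 0.488 -0.168  0.01 ] [ 0.57  -0.068  0.094]
t 8.82 tcp [ 0.5232 -0.1108  0.1741] yaw -36.05 z [-0.  0. -1.] q [-0.26  0.26  2.09  0.    0.79  1.94]
```

View pics/i_wrist.png

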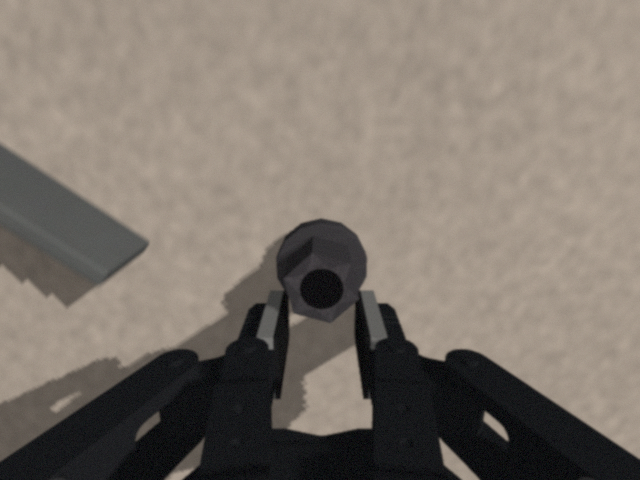

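M is at bay (u=-110, v=+42); the left wall's front end shows at (148,243). I'll turn the cup about the nut to align with the bay axis while creeping forward.

```bash
for i in 1 2; do python3 -m creep '[{"slide":[0.06,0.064,0],"angular":[0,0,-1]},{"slide":[0.06,0.064,0],"angular":[0,0,-1]},{"slide":[0.06,0.064,0],"angular":[0,0,-1]},{"slide":[0.06,0.064,0],"angular":[0,0,-1]},{"slide":[0.06,0.064,0],"angular":[0,0,-1]}]'; done
python3 -m creep '[{"slide":[0.06,0.064,0],"angular":[0,0,-1]},{"slide":[0.06,0.064,0],"angular":[0,0,-1]},{"slide":[0.06,0.064,0],"angular":[0,0,-1]},{"slide":[0.1,0,0],"angular":[0,0,0]}]'
cat > bay.py <<'E'
from h import *
C=np.array([.6588,-.1325]);U=np.array([.957,.290]);V=np.array([-.290,.957])
def b(p): r=np.array(p[:2])-C; return (np.array([r@U,r@V])*1000).round(1)
E
python3 -c "
from bay import *
look('j',('wrist',),zmin=.01);s=bot.read_state();a=R.from_rotvec(s['tcp_rot']).as_matrix();print(b(s['tool_pos']),'nut?',b(s['tool_pos']+a@[.023,.001,0]))"
```

```text
time: 9.28
tool_pos: [0.5253, -0.1206, 0.174]
tcp_rot: [3.111, -0.433, -0.001]
wrist_force: [-0.3, 0.5, 1.5]
width: 0.297
time: 9.7
tool_pos: [0.5316, -0.1295, 0.174]
tcp_rot: [3.139, 0.114, -0.0]
wrist_force: [0.2, 0.1, 0.8]
width: 0.304
time: 10.03
tool_pos: [0.5391, -0.1331, 0.174]
tcp_rot: [3.111, 0.438, -0.001]
wrist_force: [-0.6, -1.1, -0.1]
width: 0.305
wrist
[156.6  82.8] 8054 rgb [96. 96. 94.] ztop 0.0318 topmid [ 0.6045 -0.0673] ext [ 0.583 -0.077  0.01 ] [ 0.63  -0.058  0.033]
[321.1 408.7] 64735 rgb [21. 22. 23.] ztop 0.0885 topmid [ 0.5516 -0.131 ] ext [ 0.517 -0.19   0.01 ] [ 0.573 -0.072  0.094]
t 10.03 tcp [ 0.5391 -0.1331  0.174 ] yaw 16.05 z [-0. -0. -1.] q [-0.29  0.29  2.04 -0.    0.8   1.  ]
[-114.2   34.2] nut? [-91.2  32.8]
```

View pics/j_wrist.png

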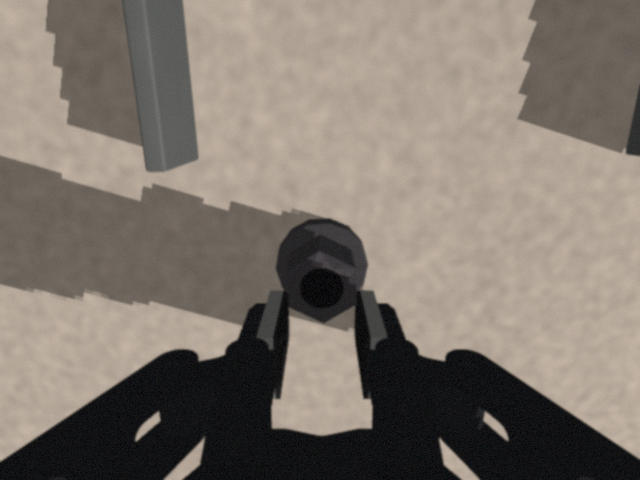

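The nut stayed centred, at bay (u=-91, v=+33). Pushing straight in, about 112 mm.

```bash
python3 -m creep '[{"slide":[0.4,-0.02,0],"angular":[0,0,0]},{"slide":[0.5,-0.02,0],"angular":[0,0,0]},{"slide":[0.5,-0.02,0],"angular":[0,0,0]},{"slide":[0.5,-0.02,0],"angular":[0,0,0]},{"slide":[0.5,-0.03,0],"angular":[0,0,0]}]'
python3 -m creep '[{"slide":[0.5,-0.03,0],"angular":[0,0,0]},{"slide":[0.5,-0.03,0],"angular":[0,0,0]},{"slide":[0.5,-0.03,0],"angular":[0,0,0]},{"slide":[0.35,0,0],"angular":[0,0,0]},{"slide":[0.2,0,0],"angular":[0,0,0]}]'
python3 -m creep '[{"slide":[-0.3,0,0],"angular":[0,0,0]},{"slide":[-1,0,0],"angular":[0,0,0]},{"slide":[-1,0,-1],"angular":[0,0,0]},{"slide":[-1,0,-1],"angular":[0,0,0]},{"slide":[-1,0,0],"angular":[0,0,0]}]'
python3 -c "
from bay import *
look('k',('wrist',),zmin=.02)"
```

```text
time: 10.5
tool_pos: [0.5978, -0.1129, 0.1743]
tcp_rot: [3.111, 0.436, 0.001]
wrist_force: [0.1, 0.2, -1.1]
width: 0.307
time: 10.92
tool_pos: [0.6462, -0.0967, 0.1742]
tcp_rot: [3.111, 0.437, 0.001]
wrist_force: [-0.5, -0.1, -0.2]
width: 0.307
time: 11.33
tool_pos: [0.5417, -0.1278, 0.2284]
tcp_rot: [3.108, 0.436, 0.01]
wrist_force: [0.1, -1.8, 0.9]
width: 0.304
wrist
[213.9  81. ] 3455 rgb [85. 85. 83.] ztop 0.032 topmid [ 0.6133 -0.0648] ext [ 0.583 -0.076  0.02 ] [ 0.645 -0.053  0.033]
[482.7   5.6] 538 rgb [54. 52. 54.] ztop 0.0261 topmid [ 0.672  -0.1579] ext [ 0.669 -0.166  0.02 ] [ 0.675 -0.149  0.027]
[601.2  78.3] 5033 rgb [62. 62. 61.] ztop 0.0319 topmid [ 0.6572 -0.2135] ext [ 0.628 -0.225  0.02 ] [ 0.687 -0.202  0.033]
[268.5 334.9] 3144 rgb [34. 33. 33.] ztop 0.0992 topmid [ 0.542  -0.1088] ext [ 0.529 -0.12   0.053] [ 0.552 -0.1    0.1  ]
[374.5 334.9] 3136 rgb [33. 32. 32.] ztop 0.0994 topmid [ 0.5518 -0.1462] ext [ 0.536 -0.153  0.054] [ 0.563 -0.139  0.1  ]
[181.6 349.8] 31 rgb [63. 59. 54.] ztop 0.0999 topmid [ 0.544  -0.0888] ext [ 0.543 -0.091  0.099] [ 0.545 -0.086  0.1  ]
[212.8 361.4] 186 rgb [27. 27. 27.] ztop 0.0999 topmid [ 0.5414 -0.097 ] ext [ 0.54  -0.1    0.094] [ 0.543 -0.094  0.1  ]
[430.2 361.3] 180 rgb [29. 29. 28.] ztop 0.0999 topmid [ 0.5584 -0.1579] ext [ 0.557 -0.161  0.094] [ 0.56  -0.154  0.1  ]
t 11.33 tcp [ 0.5417 -0.1278  0.2284] yaw 15.96 z [ 0.006 -0.002 -1.   ] q [-0.28  0.21  2.02 -0.    0.9   1.02]
```

View pics/k_wrist.png

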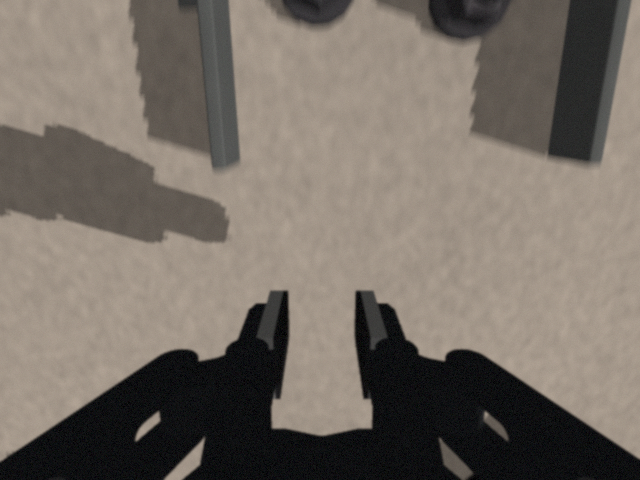

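Both nuts are inside: M's rear edge is at (320,22) and R's at (465,38), well past the front line. Now nut L.

```bash
for i in 1 2; do python3 -m creep '[{"slide":[-0.25,-0.96,0],"angular":[0,0,0]},{"slide":[-0.25,-0.96,0],"angular":[0,0,0]},{"slide":[-0.25,-0.96,0],"angular":[0,0,0]},{"slide":[-0.25,-0.96,0],"angular":[0,0,0]},{"slide":[-0.25,-0.96,0],"angular":[0,0,0]}]'; done
python3 -m creep '[{"slide":[-0.25,-0.96,0],"angular":[0,0,0]},{"slide":[-0.25,-0.96,0],"angular":[0,0,0]},{"slide":[0,0,0],"angular":[0,0,1]},{"slide":[0,0,0],"angular":[0,0,1]},{"slide":[0,0,0],"angular":[0,0,1]}]'
python3 -m creep '[{"slide":[0,0,0],"angular":[0,0,1]},{"slide":[0,0,0],"angular":[0,0,1]},{"slide":[0,0,0],"angular":[0,0,1]},{"slide":[0,0,0],"angular":[0,0,1]},{"slide":[0,0,0],"angular":[0,0,1]}]'
python3 -m creep '[{"slide":[0,0,0],"angular":[0,0,1]},{"slide":[0,0,0],"angular":[0,0,1]},{"slide":[0,0,0],"angular":[0,0,1]},{"slide":[0,0,0],"angular":[0,0,0]}]'
python3 -c "
from bay import *
look('l',('wrist',),zmin=.01);to(.393,.128)"
```

```text
time: 11.8
tool_pos: [0.4766, -0.0196, 0.2239]
tcp_rot: [-3.111, -0.434, 0.001]
wrist_force: [-0.1, 1.4, 0.3]
width: 0.307
time: 12.22
tool_pos: [0.4136, 0.0871, 0.2239]
tcp_rot: [3.111, 0.435, -0.001]
wrist_force: [0.5, 0.4, 0.7]
width: 0.308
time: 12.63
tool_pos: [0.3889, 0.1295, 0.2239]
tcp_rot: [3.14, 0.105, -0.001]
wrist_force: [-0.1, 0.2, 0.8]
width: 0.306
time: 13.05
tool_pos: [0.3892, 0.1289, 0.2239]
tcp_rot: [3.11, -0.445, -0.001]
wrist_force: [0.4, -0.8, -0.1]
width: 0.305
time: 13.38
tool_pos: [0.3892, 0.1289, 0.2238]
tcp_rot: [3.047, -0.764, -0.001]
wrist_force: [0.4, 0.0, -0.2]
width: 0.307
wrist
[626.9 177.7] 1270 rgb [89. 73. 17.] ztop 0.0254 topmid [ 0.3669 -0.0137] ext [ 0.356 -0.025  0.01 ] [ 0.377 -0.009  0.026]
[318.2 206.2] 2459 rgb [43. 41. 42.] ztop 0.0262 topmid [0.422  0.1119] ext [0.41  0.099 0.01 ] [0.434 0.124 0.027]
[ 37.8 309.9] 6687 rgb [109.  84.  55.] ztop 0.0236 topmid [0.4432 0.2678] ext [0.411 0.238 0.01 ] [0.482 0.298 0.025]
[254.2 342.1] 4435 rgb [36. 36. 36.] ztop 0.0994 topmid [0.4057 0.1482] ext [0.386 0.133 0.049] [0.422 0.162 0.1  ]
[388.3 342. ] 4403 rgb [36. 35. 35.] ztop 0.0994 topmid [0.3849 0.1005] ext [0.373 0.082 0.049] [0.394 0.121 0.1  ]
t 13.38 tcp [0.3892 0.1289 0.2238] yaw -28.17 z [-0.001 -0.    -1.   ] q [ 0.26 -0.05  2.31 -0.    0.87  2.32]
tool mm [ 3.7 -0.8 -0. ] units [ 0.15 -0.03 -0.  ]
```

View pics/l_wrist.png

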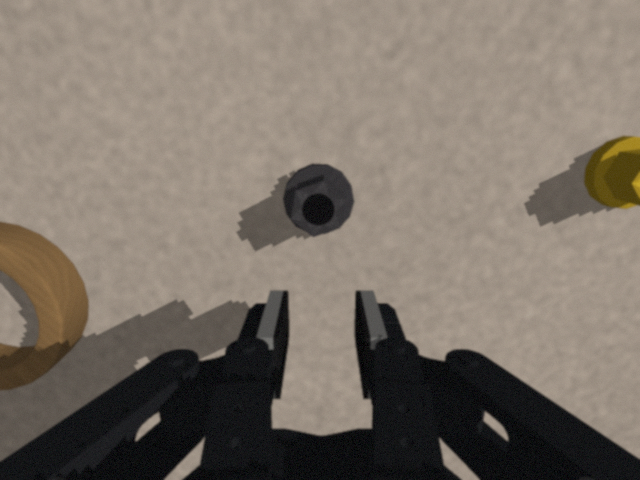

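L is centred at (318,200), 37 mm ahead. I'll descend and start pushing.

```bash
python3 -m creep '[{"slide":[0,0,1],"angular":[0,0,0]},{"slide":[0,0,0.9],"angular":[0,0,0]},{"slide":[0,0,0.1],"angular":[0,0,0]},{"slide":[0.2,0,0],"angular":[0,0,0]},{"slide":[0.25,0,0],"angular":[0,0,0]}]'
python3 -m creep '[{"slide":[0.25,0,0],"angular":[0,0,0]},{"slide":[0.3,0,0],"angular":[0,0,0]},{"slide":[0.4,0.1,0],"angular":[0,0,0]},{"slide":[0.45,0.2,0],"angular":[0,0,0]},{"slide":[0.45,0.2,0],"angular":[0,0,0]}]'
python3 -m creep '[{"slide":[0.42,0.25,0],"angular":[0,0,0]},{"slide":[0.42,0.25,0],"angular":[0,0,0]},{"slide":[0.42,0.25,0],"angular":[0,0,0]},{"slide":[0.42,0.25,0],"angular":[0,0,0]}]'
python3 -c "
from bay import *
look('m',('wrist',),zmin=.01);s=bot.read_state();a=R.from_rotvec(s['tcp_rot']).as_matrix();n=s['tool_pos']+a@[.023,.001,0];print(n,b(n))"
```

```text
time: 13.85
tool_pos: [0.3995, 0.1239, 0.1739]
tcp_rot: [3.048, -0.758, -0.002]
wrist_force: [0.5, 0.0, 0.5]
width: 0.306
time: 14.27
tool_pos: [0.4358, 0.0906, 0.1743]
tcp_rot: [-3.048, 0.76, -0.001]
wrist_force: [-0.2, 0.3, 0.3]
width: 0.304
time: 14.6
tool_pos: [0.4609, 0.0484, 0.1742]
tcp_rot: [-3.048, 0.762, 0.0]
wrist_force: [-0.2, 1.5, 0.1]
width: 0.303
wrist
[322.8 408.8] 65136 rgb [23. 24. 24.] ztop 0.0887 topmid [0.4723 0.0418] ext [ 0.37  -0.032  0.01 ] [0.501 0.096 0.095]
t 14.6 tcp [0.4609 0.0484 0.1742] yaw -28.07 z [-0.  0. -1.] q [0.05 0.14 2.24 0.   0.76 2.11]
[0.48196229 0.03556738 0.17460641] [-120.5  212.1]
```

View pics/m_wrist.png

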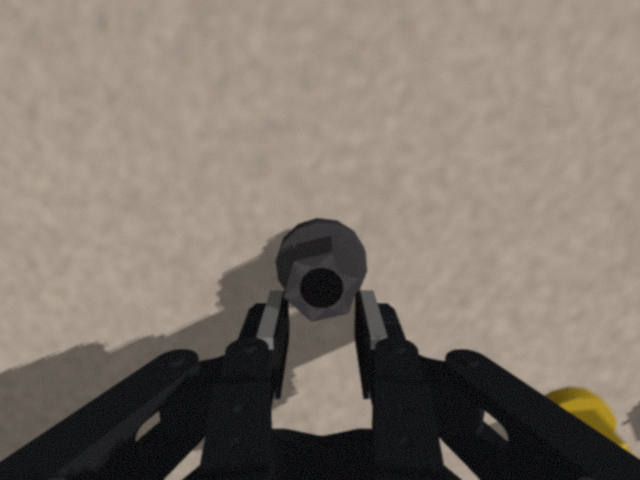

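L is seated at (322,262). I'll turn the cup 16° towards the direction of travel, then carry on to the front of the bay.

```bash
python3 -m creep '[{"slide":[0.1,-0.06,0],"angular":[0,0,1]},{"slide":[0.1,-0.06,0],"angular":[0,0,1]},{"slide":[0.1,-0.06,0],"angular":[0,0,1]},{"slide":[0.1,-0.06,0],"angular":[0,0,1]},{"slide":[0.3,0.1,0],"angular":[0,0,0]}]'
for i in 1 2; do python3 -m creep '[{"slide":[0.45,0.22,0],"angular":[0,0,0]},{"slide":[0.45,0.22,0],"angular":[0,0,0]},{"slide":[0.45,0.22,0],"angular":[0,0,0]},{"slide":[0.45,0.22,0],"angular":[0,0,0]},{"slide":[0.45,0.22,0],"angular":[0,0,0]}]'; done
python3 -c "
from bay import *
look('n',('wrist',),zmin=.01);s=bot.read_state();a=R.from_rotvec(s['tcp_rot']).as_matrix();n=s['tool_pos']+a@[.023,.001,0];print(n,b(n));g=np.array([.5506,-.155,n[2]]);print(a.T@(g-n)/.025)"
```

```text
time: 15.07
tool_pos: [0.4755, 0.0421, 0.1741]
tcp_rot: [-2.911, 1.18, 0.001]
wrist_force: [0.2, 0.2, -0.3]
width: 0.303
time: 15.48
tool_pos: [0.4972, -0.0186, 0.1742]
tcp_rot: [2.912, -1.178, 0.0]
wrist_force: [-0.3, 0.7, -0.2]
width: 0.305
time: 15.9
tool_pos: [0.5185, -0.0771, 0.1741]
tcp_rot: [2.912, -1.178, -0.0]
wrist_force: [-0.7, 0.4, 0.7]
width: 0.308
wrist
[6.9 3.7] 128 rgb [28. 27. 28.] ztop 0.0143 topmid [ 0.6583 -0.0864] ext [ 0.657 -0.089  0.01 ] [ 0.659 -0.084  0.015]
[ 83.9 176.4] 8291 rgb [87. 87. 85.] ztop 0.0316 topmid [ 0.607  -0.0672] ext [ 0.583 -0.077  0.01 ] [ 0.644 -0.058  0.033]
[321.2 408.7] 64726 rgb [26. 27. 28.] ztop 0.0886 topmid [ 0.5279 -0.0865] ext [ 0.479 -0.13   0.01 ] [ 0.57  -0.038  0.095]
t 15.9 tcp [ 0.5185 -0.0771  0.1741] yaw -44.05 z [-0.  0. -1.] q [-0.2   0.24  2.11  0.    0.79  2.14]
[ 0.53539713 -0.09532245  0.17460678] [-107.3   71.4]
[2.09720564 1.29219462 0.00452653]
```

View pics/n_wrist.png

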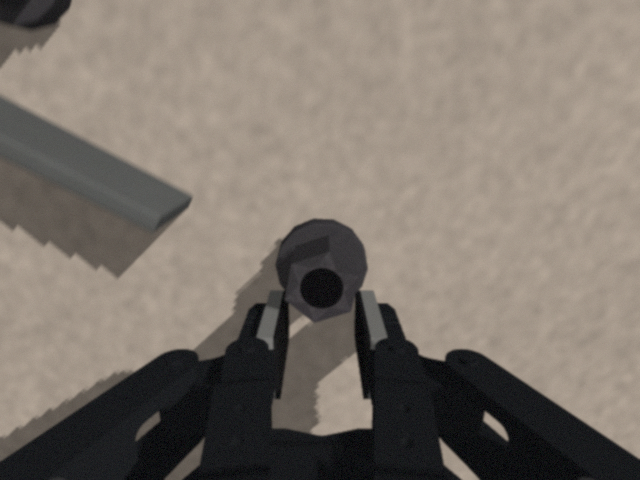

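```bash
python3 -m creep '[{"slide":[0.45,0.28,0],"angular":[0,0,0]},{"slide":[0.45,0.28,0],"angular":[0,0,0]},{"slide":[0.45,0.28,0],"angular":[0,0,0]},{"slide":[0.4,0.24,0],"angular":[0,0,0]},{"slide":[0.15,0.1,0],"angular":[0,0,0]}]'
for i in 1 2 3; do python3 -m creep '[{"slide":[0.06,0.064,0],"angular":[0,0,-1]},{"slide":[0.06,0.064,0],"angular":[0,0,-1]},{"slide":[0.06,0.064,0],"angular":[0,0,-1]},{"slide":[0.06,0.064,0],"angular":[0,0,-1]},{"slide":[0.06,0.064,0],"angular":[0,0,-1]}]'; done
python3 -m creep '[{"slide":[0.1,0,0],"angular":[0,0,0]}]'
python3 -c "
from bay import *
look('o',('wrist',),zmin=.01);s=bot.read_state();a=R.from_rotvec(s['tcp_rot']).as_matrix();n=s['tool_pos']+a@[.023,.001,0];print(n,b(n))"
```

```text
time: 16.37
tool_pos: [0.5324, -0.1319, 0.1744]
tcp_rot: [2.912, -1.179, 0.002]
wrist_force: [-0.5, 0.7, 0.6]
width: 0.302
time: 16.78
tool_pos: [0.5328, -0.1412, 0.1739]
tcp_rot: [-3.074, 0.649, 0.002]
wrist_force: [-1.1, 0.8, -0.3]
width: 0.306
time: 17.2
tool_pos: [0.5378, -0.1509, 0.1739]
tcp_rot: [-3.14, 0.105, 0.002]
wrist_force: [-0.6, 0.3, -0.4]
width: 0.307
time: 17.62
tool_pos: [0.5458, -0.1584, 0.174]
tcp_rot: [-3.11, -0.441, 0.001]
wrist_force: [-1.1, 0.2, -0.4]
width: 0.303
time: 17.7
tool_pos: [0.5482, -0.1578, 0.174]
tcp_rot: [-3.111, -0.438, 0.001]
wrist_force: [-0.3, -0.2, 0.6]
width: 0.303
wrist
[64.5 85.9] 11060 rgb [95. 95. 93.] ztop 0.0317 topmid [ 0.6055 -0.0674] ext [ 0.583 -0.077  0.01 ] [ 0.632 -0.058  0.033]
[608.9  89.6] 9905 rgb [56. 56. 55.] ztop 0.0316 topmid [ 0.6487 -0.2163] ext [ 0.628 -0.226  0.01 ] [ 0.673 -0.206  0.033]
[321.1 408.6] 64741 rgb [21. 22. 23.] ztop 0.0885 topmid [ 0.5604 -0.1555] ext [ 0.526 -0.215  0.01 ] [ 0.582 -0.097  0.095]
t 17.7 tcp [ 0.5482 -0.1578  0.174 ] yaw 16.04 z [-0.001 -0.    -1.   ] q [-0.32  0.32  2.01 -0.    0.81  0.97]
[ 0.57118527 -0.15227364  0.17409482] [-89.6   6.5]
```

View pics/o_wrist.png

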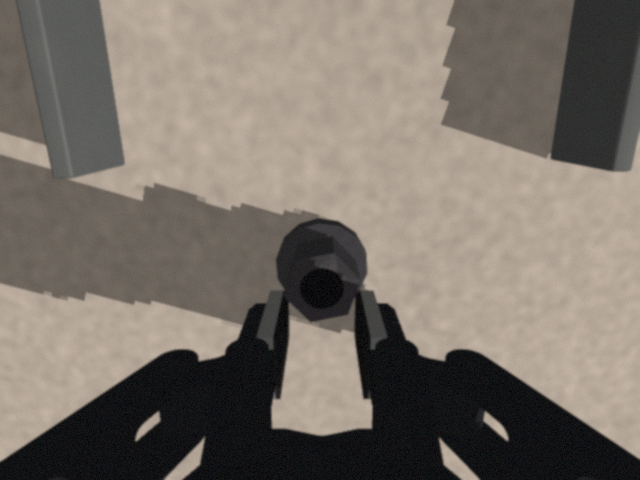

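Aligned in the bay mouth at (u=-90, v=+6.5). I'll push about 72 mm in, to u ≈ -17, then withdraw and lift.

```bash
python3 -m creep '[{"slide":[0.5,0,0],"angular":[0,0,0]},{"slide":[0.5,0,0],"angular":[0,0,0]},{"slide":[0.5,0,0],"angular":[0,0,0]},{"slide":[0.5,0,0],"angular":[0,0,0]},{"slide":[0.4,0,0],"angular":[0,0,0]}]'
python3 -m creep '[{"slide":[0.3,0,0],"angular":[0,0,0]},{"slide":[0.2,0,0],"angular":[0,0,0]},{"slide":[-0.3,0,0],"angular":[0,0,0]},{"slide":[-1,0,0],"angular":[0,0,0]},{"slide":[-1,0,-1],"angular":[0,0,0]}]'
python3 -m creep '[{"slide":[-0.5,0,-1],"angular":[0,0,0]},{"slide":[0,0,-1],"angular":[0,0,0]},{"slide":[-0.5,0,-1],"angular":[0,0,0]},{"slide":[-1,0,-1],"angular":[0,0,0]},{"slide":[-1,0,-1],"angular":[0,0,0]}]'
python3 -m creep '[{"slide":[-1,0,-1],"angular":[0,0,0]},{"slide":[-1,0,-0.5],"angular":[0,0,0]},{"slide":[0,0,0],"angular":[0,0,0]},{"slide":[0,0,0],"angular":[0,0,0]}]'
python3 -c "
from bay import *
look('p',('wrist','top','side'),zmin=.01)
for n in ('top',):
    pass"
```

```text
time: 18.17
tool_pos: [0.6083, -0.1402, 0.1743]
tcp_rot: [3.111, 0.436, 0.002]
wrist_force: [0.8, -0.3, -0.7]
width: 0.307
time: 18.58
tool_pos: [0.5597, -0.1524, 0.1946]
tcp_rot: [-3.107, -0.437, 0.013]
wrist_force: [-1.1, -0.2, 0.0]
width: 0.306
time: 19.0
tool_pos: [0.4894, -0.1739, 0.3253]
tcp_rot: [3.111, 0.437, -0.0]
wrist_force: [0.1, -0.2, -0.5]
width: 0.3
time: 19.33
tool_pos: [0.4414, -0.1879, 0.3628]
tcp_rot: [3.11, 0.433, 0.004]
wrist_force: [0.2, 0.0, -0.0]
width: 0.305
wrist
[431.4 245.5] 7849 rgb [20. 19. 20.] ztop 0.0332 topmid [ 0.433  -0.2849] ext [ 0.384 -0.329  0.01 ] [ 0.49  -0.243  0.036]
[100.2 246.2] 897 rgb [134. 111.  34.] ztop 0.0263 topmid [ 0.3652 -0.022 ] ext [ 0.353 -0.034  0.01 ] [ 0.378 -0.01   0.027]
[177.4 286.5] 805 rgb [107.  25.  24.] ztop 0.0265 topmid [ 0.3463 -0.0895] ext [ 0.334 -0.102  0.01 ] [ 0.359 -0.078  0.028]
[262.1 300.3] 42 rgb [71. 18. 17.] ztop 0.0192 topmid [ 0.3517 -0.1619] ext [ 0.349 -0.166  0.01 ] [ 0.354 -0.158  0.02 ]
top
[396.  140.3] 1461 rgb [59. 58. 53.] ztop 0.0346 topmid [ 0.6604 -0.13  ] ext [ 0.582 -0.223  0.01 ] [ 0
[... 1739 characters left out ...]
[442.8 228.8] 154 rgb [70. 23. 21.] ztop 0.0284 topmid [ 0.3397 -0.1638] ext [ 0.328 -0.18   0.01 ] [ 0.354 -0.15   0.03 ]
[211.1 252.6] 1892 rgb [73. 60. 43.] ztop 0.0719 topmid [0.6517 0.1429] ext [0.612 0.102 0.01 ] [0.691 0.182 0.074]
[424.8 250.3] 179 rgb [67. 21. 19.] ztop 0.028 topmid [ 0.3444 -0.0862] ext [ 0.332 -0.101  0.01 ] [ 0.359 -0.069  0.029]
[400.3 267.5] 194 rgb [83. 70. 28.] ztop 0.028 topmid [ 0.363  -0.0196] ext [ 0.35  -0.033  0.01 ] [ 0.376 -0.004  0.029]
[261.  363.3] 1494 rgb [54. 43. 29.] ztop 0.0259 topmid [0.45  0.285] ext [0.408 0.24  0.01 ] [0.493 0.327 0.027]
t 19.43 tcp [ 0.4423 -0.1875  0.3611] yaw 15.92 z [-0.  0. -1.] q [-0.45 -0.08  2.06  0.    1.16  0.84]
```

View pics/p_top.png

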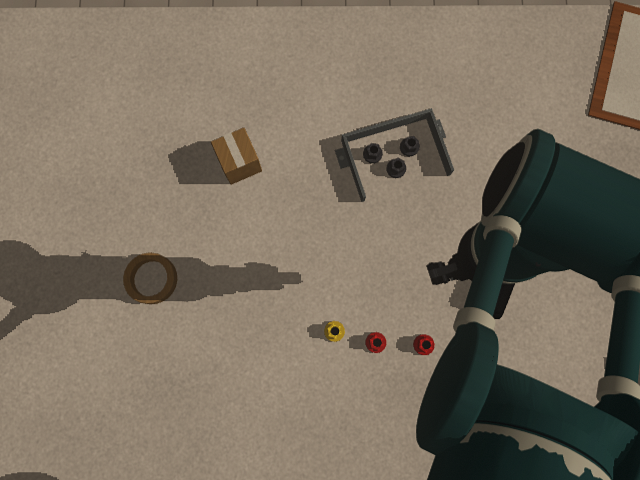

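View pics/p_wrist.png

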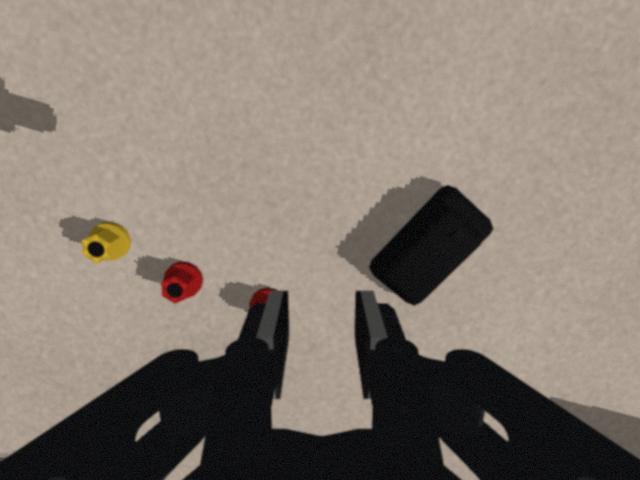

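View pics/p_side.png

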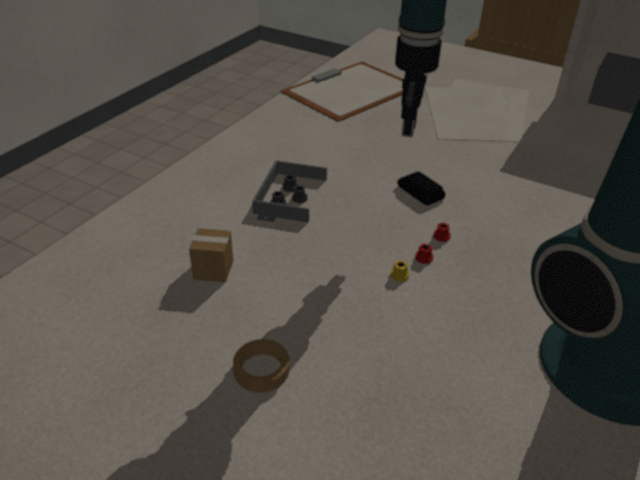

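The top view shows all three dark nuts upright inside the bay, at (373,152), (410,145) and (397,167). The decoys, carton, tape and mouse have not moved. The arm is clear, so I'm handing in.

```bash
python3 -c "
from workcell import order,bot
print(order.finish_job(),bot.read_state()['time'])"
```

```text
the job is handed in; nothing more can be done
the job is handed in; nothing more can be done
```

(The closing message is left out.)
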